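# Let down the waxing board and put the kit back in its trays

## Robot

A 7-joint arm with a two-finger parallel gripper is mounted at the origin on a cart in front of the work surface, level with it; the furniture and walls round the work are solid. World frame = base frame: x ahead of the robot, y to its left, z up, the work surface at z = 0. Lengths are in m, angles in rad, forces in N, time in s.
With the tool pointing down it reaches from about 0.4 to 0.925 m from the base axis. Payload 4.1 kg.
Tool frame: the origin (TCP) lies at the very end of the fingers, on their centre line; the grasp point (between the pads) lies 19 mm behind it; x points along the fingers, y is the direction in which the jaws open and shut, and the axes are right-handed (so a half turn about x gives the same grasp; the last joint's range is limited). The gripper opens to 85 mm and grips with 20 to 120 N. Pads are 22 mm wide; open, the fingers measure 114 mm over their backs; the gripper's body (76 mm by 85 mm) begins 54 mm behind the grasp point. The pads swing forward as they close: fully open they stand 13 mm farther back than shut.
Start: joints at [1.007, 0.398, 0.045, 1.537, -0.019, 1.207, -0.051], TCP at [0.291, -0.581, 0.231] pointing down, gripper open.
Joint ranges: [-2.82, 2.82], [-0.49, 2.23], [-1.37, 1.46], [0, 2.46], [-1.36, 4.5], [0.23, 2], [-2.94, 2.94]. Speed limits (rad/s): [2.57, 2.57, 3.14, 3.14, 3.14, 3.14, 3.14].

## Interface

Orientations are given as [roll, pitch, yaw] about the fixed x, y, z axes, in that order (R = Rz(yaw) Ry(pitch) Rx(roll)).
In Python, from cell import bot gives the robot as it stands.
- The arm moves only by the tool servo_tool, never from a script. Its argument "deltas" is a list of rows, each an object of numbers: "tx", "ty", "tz": the shift along the tool's x, y, z in m; "twist": the turn about the tool's x in rad; "grip": the finger opening in m, from 0 to 0.0854. A call has 1 to 20 rows; each row shifts and turns the commanded pose from where the row before left it, along the tool's axes as they then stand; what a row does not reach is not made up. A row lasts 1/10 s, in which the tool goes at most 50 mm and 8.59 degrees, less where a joint would pass 70% of its speed; a pose out of reach is approached as far as the arm can. A call is refused whole if a number of a shift passes 0.05 or a number of a turn 0.15, either way. A call with a gripper value outside its range is refused whole. The fingers move at their own pace and stop on an object; the grip force is fixed at half the most. Time passes only in rows, so rows that do not move let the fingers close. It gives the time, the measured TCP pose, the force and the opening at its end, in the units of the state.
- bot.observe(): the state, without advancing time (a new reading comes with each control period).
- bot.get_image(name): name is "scene" or "top" or "wrist"; returns a dict with "frame" (384x512x3 uint8, red, green, blue), "K" (3x3 intrinsics, pixels), "world_from_camera" (4x4, takes a point from camera to world coordinates). Camera axes: x right, y down, z forward; pixel columns grow to the right and rows downward; lengths in m; the calibration is good to about 2 mm. A picture is of the moment at which its call begins. There is no depth.
- bot.finish_job(): hands the job in, once; it reports no verdict.
Trained networks look in a picture, given as the dict that the camera call returned (one of the last four; its "shot" number tells which), for a name from the list of things; names that differ only in an ending like _2 or _b are one class to them, and where a whole thing is asked for, a point or a joint stands for the part that bears it (a point fixed in the world has none). Each returns a list of dicts, best first, with "confidence" (0 to 1); they miss things now and then, are a little off and sometimes report something else, mostly with a low value. They report only what shows in the picture. A call takes as long as a camera call.
- bot.find_in(query, picture): "rect" ([left, top, right, bottom] in pixels, round what is visible of it).
- bot.silhouettes(query, picture): "mask" (384x512 bool, what is visible of it) and "rect" ([left, top, right, bottom] in pixels, round what is visible of it).
- bot.tip_of(query, picture): "pixel" ([column, row] in pixels: a listed point, or the origin of a listed thing).
The state is a dict: "time": time; "joints": joint angles; "dq": joint speeds; "effort": joint torques, N m; "position": TCP position; "tcp_rot": TCP orientation; "contact_force": force on the tool from outside, world axes, zero at the start; "wrist_torque": the same for the moment, N m; "gripper_width": opening from 0.0 (shut) to 1.0 (fully open).
Only numpy, scipy, OpenCV 4.12 (cv2) and the standard library are available. Lean on these libraries where they do the work, as an engineer would, in place of code of your own. Each camera call takes 0.05 s, during which the arm holds its last target. There are 200 camera calls.

## Task

The waxing is done: ease the wooden wedge back out from under the front edge of the tilted waxing board, without prising the board up, so that it comes gently down flat. Put the kit away, in any order: the wedge in the empty bay of the tray that already holds another wedge, the cork sanding block in the tray with the one large bay, and the two wax blocks in the two-bay tray, one in each bay. Leave everything lying flat on the floor of its bay, right way up, and let go of it.

Things in the scene. Friction and masses are not known exactly. Their poses are not given: they have to be found in the camera images.
- wedge: Dark wood wedge, 80 long, 34 wide, 28 mm high at the thick end, 3 mm at the thin end, sides upright. Origin: centre of its underside; z up, x from thick end (-x) to thin end (+x). At the start its thin 36 to 44 mm lie under the board's front edge, the thick end towards the robot; grip it across its width there. Pulled along its -x (some 5 to 10 N) it slides out, the board sinking.
- wax_large: Pink block of wax, 75 x 45 x 22 mm (x, y, z of its frame), lying flat; origin at the centre of its underside, z up. Belongs with the other wax block in the two-bay tray, in either bay.
- wax_small: Green block of wax, 70 x 42 x 20 mm (x, y, z of its frame), lying flat; origin at the centre of its underside, z up. Belongs with the other wax block in the two-bay tray, in either bay.
- cork: Brown cork sanding block, 110 x 60 x 35 mm (x, y, z of its frame), lying flat; origin at the centre of its underside, z up.
- wax_tray: Low plywood tray, fixed, 198 x 77 mm, with two equal empty bays end to end; origin: centre of its underside; z up, x along its length. Floor 6 mm above the bench; rims 8 mm wide, tops 14 mm above the bench. Each bay is 87 x 61 mm inside, centred at x = -47.5 and x = +47.5 mm, y = 0; one wax block lies in each, long side along the tray.
- cork_tray: Low plywood tray, fixed, 142 x 92 mm, with one large bay; origin: centre of its underside; z up, x along its length. Floor 6 mm above the bench; rims 8 mm wide, tops 14 mm above the bench. The bay is 126 x 76 mm inside, centred on the tray; the cork lies in it, long side along the tray.
- wedge_tray: Low plywood tray, fixed, 208 x 66 mm, with two bays end to end, the one at +x holding a second wedge, fixed; origin: centre of its underside; z up, x along its length. Floor 6 mm above the bench; rims 8 mm wide, tops 14 mm above the bench. The empty bay: 92 x 50 mm inside, centre at x = -50 mm, y = 0; the wedge lies in it on its underside, lengthwise, either way round.
- board (a joint): Angle (rad) of the waxing board: a plywood leaf 149 deep, 150 wide, 18 mm thick, hinged at its back edge to a batten on the bench, a dark oak panel on it (15 mm higher; 1.1 kg in all). 0 = flat on the bench, growing as its front edge lifts; it starts near 0.1, resting on the wedge, and falls by its own weight.

How it is judged:
At the end, for the whole second after the job is handed in: The board is flat (under 0.015 rad); the wedge, the cork and one wax block in each wax bay lie within 12 mm of their bay's centre along and across, undersides 3 to 9 mm above the bench, level within 0.08 rad, at rest and let go of (x of wedge in the frame of wedge_tray between -0.062 and -0.038 m and y of wedge in the frame of wedge_tray between -0.012 and 0.012 m and z of wedge in the frame of wedge_tray between 0.003 and 0.009 m and angle between each of wedge, cork's own z axis and vertical below 0.08 rad and x of cork in the frame of cork_tray between -0.012 and 0.012 m and y of cork in the frame of cork_tray between -0.012 and 0.012 m and z of cork in the frame of cork_tray between 0.003 and 0.009 m and ((x of wax_large in the frame of wax_tray between -0.0595 and -0.0355 m and y of wax_large in the frame of wax_tray between -0.012 and 0.012 m and z of wax_large in the frame of wax_tray between 0.003 and 0.009 m and angle between each of wax_large, wax_small's own z axis and vertical below 0.08 rad and x of wax_small in the frame of wax_tray between 0.0355 and 0.0595 m and y of wax_small in the frame of wax_tray between -0.012 and 0.012 m and z of wax_small in the frame of wax_tray between 0.003 and 0.009 m) or (x of wax_large in the frame of wax_tray between 0.0355 and 0.0595 m and y of wax_large in the frame of wax_tray between -0.012 and 0.012 m and z of wax_large in the frame of wax_tray between 0.003 and 0.009 m and angle between each of wax_large, wax_small's own z axis and vertical below 0.08 rad and x of wax_small in the frame of wax_tray between -0.0595 and -0.0355 m and y of wax_small in the frame of wax_tray between -0.012 and 0.012 m and z of wax_small in the frame of wax_tray between 0.003 and 0.009 m)) and value of joint board below 0.015 rad and linear speed of each of wedge, wax_large, wax_small, cork below 0.02 m/s and contact force between each of wedge, wax_large, wax_small, cork and the fingers below 0.1 N); the robot touches nothing.
It fails at once if the board was dropped instead of let down gently (falling faster than 2.5 rad/s, some 37 cm/s at its front edge) (velocity of joint board below -2.5 rad/s).
It fails at once if the board was levered up well above where it stood (beyond 0.15 rad) (value of joint board above 0.15 rad).
It also fails if it takes over 104 s, if anything falls off the work surface, if the arm or the gripper's body presses on something with over 40 N, if the wrist force passes 120 N, or if a joint passes its speed limit or range.

## Working session

There is one attempt and no reset: what is moved stays moved. The work goes in short steps, Python scripts to look and compute and a tool call to move; the robot and the scene stay as the last step left them, time stands still between calls to the robot, and variables do not carry over. Pictures are saved under pics/ and viewed, about 12 in all and at most 16, crops included, and the job is handed in when it is done.

Besides the shell and the picture viewer there is one more tool, called after "Call:" as a command line: name --argument value ..., lists and objects as JSON in quotes. servo_tool: Moves the arm, as the interface text tells. Its arguments: {"type":"object","properties":{"deltas":{"type":"array"}},"required":["deltas"]}

```bash
mkdir -p pics; ls; python3 - <<'E'
from cell import bot
import cv2,numpy as np
s=bot.observe(); print({k:np.round(v,3).tolist() for k,v in s.items()})
P={}
for n in ['top','scene']:
    p=bot.get_image(n);P[n]=p
    cv2.imwrite(f'pics/{n}0.png',p['frame'][:,:,::-1]); print(n,np.round(p['K'],1).tolist(),np.round(p['world_from_camera'],3).tolist())
    for q in ['wedge','wax_large','wax_small','cork','wax_tray','cork_tray','wedge_tray','board']:
        for d in bot.silhouettes(q,p)[:3]:
            print(n,q,round(d['confidence'],2),np.round(d['rect']).tolist(), cv2.minAreaRect(np.argwhere(d['mask'])[:,::-1].astype(np.float32)))
        print('  tip',[(round(d['confidence'],2),np.round(d['pixel'],1).tolist()) for d in bot.tip_of(q,p)[:2]])
E
```

```text
pics
{'time': 0.0, 'joints': [1.007, 0.399, 0.045, 1.538, -0.019, 1.207, -0.051], 'dq': [0.0, -0.0, -0.0, -0.002, 0.001, -0.0, 0.0], 'effort': [-0.0, -47.513, 1.365, -25.422, 0.012, 0.01, 0.0], 'position': [0.291, -0.58, 0.23], 'tcp_rot': [-1.503, 1.569, 2.103], 'contact_force': [-0.256, -0.596, 0.011], 'wrist_torque': [-0.006, 0.009, 0.036], 'gripper_width': 0.998}
top [[492.0, 0.0, 258.8], [0.0, 492.0, 191.9], [0.0, 0.0, 1.0]] [[-0.01, -0.992, 0.126, 0.433], [-1.0, 0.01, -0.003, -0.004], [0.002, -0.126, -0.992, 1.397], [0.0, 0.0, 0.0, 1.0]]
top wedge 0.53 [236.0, 197.0, 251.0, 212.0] ((243.0, 201.5), (15.0, 12.0), 90.0)
  tip [(0.45, [243.2, 198.1])]
top wax_large 0.64 [348.0, 170.0, 381.0, 187.0] ((363.9139709472656, 179.94674682617188), (27.703937530517578, 16.749113082885742), 5.19442892074585)
  tip [(0.91, [363.2, 178.7])]
top wax_small 0.92 [299.0, 178.0, 327.0, 192.0] ((312.7451477050781, 184.92218017578125), (15.407437324523926, 25.200828552246094), 86.42366790771484)
  tip [(0.92, [311.6, 187.4])]
top cork 0.81 [270.0, 217.0, 312.0, 245.0] ((291.43243408203125, 230.4053955
[... 270 characters left out ...]
97)
  tip [(0.7, [149.8, 227.1])]
top cork_tray 0.73 [329.0, 212.0, 383.0, 246.0] ((355.275390625, 228.15756225585938), (51.24195861816406, 32.805084228515625), 1.3322198390960693)
  tip [(0.77, [356.8, 227.9])]
top wedge_tray 0.81 [119.0, 174.0, 196.0, 196.0] ((157.84295654296875, 184.3985595703125), (75.4709243774414, 24.1995849609375), 3.5035314559936523)
  tip [(0.62, [158.7, 185.2])]
top board 0.64 [210.0, 139.0, 268.0, 197.0] ((238.70135498046875, 167.84703063964844), (55.29961395263672, 53.800262451171875), 88.31531524658203)Traceback (most recent call last):
  File "<stdin>", line 11, in <module>
ValueError: it knows: cork, cork_tray, wax_large, wax_small, wax_tray, wedge, wedge_tray
```

```bash
python3 - <<'E'
from cell import bot
import cv2,numpy as np
t=bot.get_image('top')['frame'][:,:,::-1];p=bot.get_image('scene')
a=cv2.resize(t[120:270,90:410],(800,375),interpolation=cv2.INTER_CUBIC)
cv2.imwrite('pics/top_c.png',a);cv2.imwrite('pics/scene_c.png',p['frame'][:,:,::-1])
print(np.round(p['K'],1).tolist(),np.round(p['world_from_camera'],3).tolist())
w=bot.get_image('wrist');R=np.round(w['world_from_camera'],4);print(np.round(w['K'],1).tolist(),R.tolist())
for q in ['wedge','wax_large','wax_small','cork','wax_tray','cork_tray','wedge_tray']:
    print(q,[(round(d['confidence'],2),np.round(d['rect']).tolist()) for d in bot.find_in(q,p)[:2]],[(round(d['confidence'],2),np.round(d['pixel'],1).tolist()) for d in bot.tip_of(q,p)[:2]])
E
```

```text
[[457.1, 0.0, 251.1], [0.0, 457.1, 197.1], [0.0, 0.0, 1.0]] [[-0.616, -0.579, 0.535, 0.055], [-0.788, 0.452, -0.419, 0.434], [0.001, -0.679, -0.734, 0.837], [0.0, 0.0, 0.0, 1.0]]
[[343.3, 0.0, 259.9], [0.0, 343.3, 193.8], [0.0, 0.0, 1.0]] [[0.4493, -0.8564, -0.2544, 0.355], [-0.8934, -0.4308, -0.1275, -0.5482], [-0.0004, 0.2845, -0.9587, 0.3733], [0.0, 0.0, 0.0, 1.0]]
wedge [(0.76, [232.0, 220.0, 260.0, 242.0])] [(0.64, [333.9, 160.0]), (0.58, [238.8, 227.0])]
wax_large [(0.98, [319.0, 145.0, 351.0, 164.0]), (0.19, [288.0, 203.0, 344.0, 247.0])] [(0.69, [333.3, 162.2])]
wax_small [(0.69, [284.0, 168.0, 315.0, 196.0])] [(0.64, [294.6, 185.1])]
cork [(0.71, [288.0, 204.0, 344.0, 244.0])] [(0.71, [317.9, 229.6])]
wax_tray [(0.85, [108.0, 281.0, 211.0, 365.0])] [(0.62, [158.2, 325.6]), (0.45, [333.6, 159.8])]
cork_tray [(0.67, [332.0, 168.0, 398.0, 214.0])] [(0.61, [364.0, 191.1])]
wedge_tray [(0.61, [92.0, 238.0, 196.0, 309.0]), (0.2, [291.0, 202.0, 345.0, 246.0])] [(0.74, [365.2, 193.4]), (0.58, [139.7, 271.4])]
```

View pics/top_c.png

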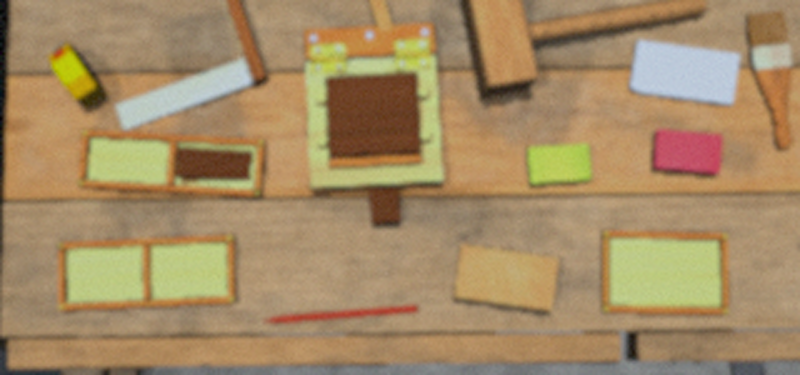

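View pics/scene_c.png

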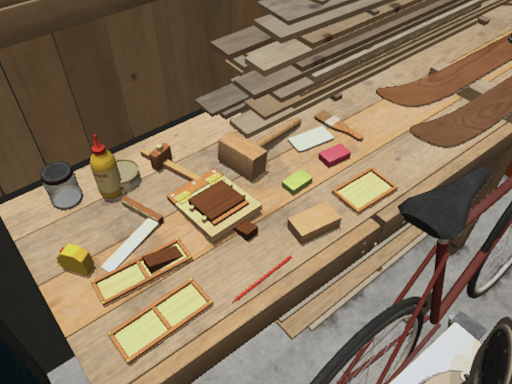

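```bash
cat > h.py <<'E'
import numpy as np,cv2
from cell import bot
from scipy.spatial.transform import Rotation as Ro
H={'wedge':.02,'wax_large':.022,'wax_small':.02,'cork':.035,'wax_tray':.014,'cork_tray':.014,'wedge_tray':.014}
def ray(p,uv):
    uv=np.atleast_2d(np.asarray(uv,float)); M=p['world_from_camera']
    d=np.c_[uv,np.ones(len(uv))]@np.linalg.inv(p['K']).T@M[:3,:3].T
    return M[:3,3],d
def plane(p,uv,z):
    o,d=ray(p,uv); return o+d*((z-o[2])/d[:,2])[:,None]
def proj(p,X):
    M=np.linalg.inv(p['world_from_camera']);c=np.atleast_2d(X)@M[:3,:3].T+M[:3,3];q=c@p['K'].T;return q[:,:2]/q[:,2:]
def tri(obs):
    A=np.zeros((3,3));b=np.zeros(3)
    for p,uv in obs:
        o,d=ray(p,uv);d=d[0]/np.linalg.norm(d);Q=np.eye(3)-np.outer(d,d);A+=Q;b+=Q@o
    return np.linalg.solve(A,b)
def goto(x,y,z,jaw):
    """tool-axis shift after twisting so tool y lies along world angle jaw (mod pi)"""
    s=bot.observe();R=Ro.from_euler('xyz',s['tcp_rot']).as_matrix();p=np.array(s['position'])
    a=np.arctan2(R[1,1],R[0,1]); tw=-((jaw-a+np.pi/2)%np.pi-np.pi/2)
    R2=R@Ro.from_rotvec([tw,0,0]).as_matrix(); d=R2.T@(np.array([x,y,z])-p)
    print('t %.1f pos'%s['time'],np.round(p,4),'down',np.round(R[:,0],3),'jaw %.3f'%a,'q7 %.2f'%s['joints'][6],'| twist %.3f'%tw,'then t',np.round(d,4),'w %.3f'%s['gripper_width'],'F',np.round(s['contact_force'],1))
E
python3 - <<'E'
from h import *
t=bot.get_image('top')
for q in H:
    d=[d for d in bot.silhouettes(q,t) if d['confidence']>.4]
    if not d: print(q,'none');continue
    m=d[0]['mask'].astype(np.uint8);c=np.argwhere(m)[:,::-1]
    r=cv2.minAreaRect(plane(t,c,H[q])[:,:2].astype(np.float32)*1000);print(q,np.round(r[0]),np.round(r[1]),round(r[2],1))
goto(.45,-.35,.3,np.pi/2)
E
```

```text
wedge [582.  37.] [34. 42.] 89.6
wax_large [ 639. -307.] [82. 50.] 86.5
wax_small [ 627. -162.] [44. 69.] 3.0
cork [499. -98.] [109.  61.] 82.0
wax_tray [510. 305.] [ 77. 200.] 1.8
cork_tray [ 506. -277.] [144.  98.] 89.4
wedge_tray [632. 278.] [208.  65.] 86.0
t 2.0 pos [ 0.2914 -0.5811  0.2313] down [ 0. -0. -1.] jaw -1.106 q7 -0.05 | twist 0.465 then t [-0.0687 -0.2311 -0.1586] w 1.000 F [-0.   1.   0.3]
```

Call:
servo_tool --deltas '[{"twist": 0.12},{"twist": 0.12},{"twist": 0.12},{"twist": 0.105},{"tx": -0.007,"ty": -0.033,"tz": -0.033},{"tx": -0.007,"ty": -0.033,"tz": -0.033},{"tx": -0.007,"ty": -0.033,"tz": -0.033},{"tx": -0.007,"ty": -0.033,"tz": -0.033},{"tx": -0.007,"ty": -0.033,"tz": -0.033},{"tx": -0.007,"ty": -0.033,"tz": -0.033},{"tx": -0.007,"ty": -0.033,"tz": -0.033},{"tx": -0.007,"ty": -0.033,"tz": -0.033},{"tx": -0.007,"ty": -0.033,"tz": -0.033},{"tx": -0.007,"ty": -0.033,"tz": -0.033}]'

```text
validation failed for argument at $.de...
```

Call:
servo_tool --deltas '[{"tx": 0,"ty": 0,"tz": 0,"twist": 0.12,"grip": 0.085},{"tx": 0,"ty": 0,"tz": 0,"twist": 0.12,"grip": 0.085},{"tx": 0,"ty": 0,"tz": 0,"twist": 0.12,"grip": 0.085},{"tx": 0,"ty": 0,"tz": 0,"twist": 0.105,"grip": 0.085}]'

```text
time: 2.45
position: [0.2914, -0.581, 0.2314]
tcp_rot: [2.097, 1.571, -1.05]
contact_force: [-0.4, 0.0, -0.4]
gripper_width: 0.995
```

Call:
servo_tool --deltas '[{"tx": -0.007,"ty": -0.033,"tz": -0.033,"twist": 0,"grip": 0.085},{"tx": -0.007,"ty": -0.033,"tz": -0.033,"twist": 0,"grip": 0.085},{"tx": -0.007,"ty": -0.033,"tz": -0.033,"twist": 0,"grip": 0.085},{"tx": -0.007,"ty": -0.033,"tz": -0.033,"twist": 0,"grip": 0.085},{"tx": -0.007,"ty": -0.033,"tz": -0.033,"twist": 0,"grip": 0.085},{"tx": -0.007,"ty": -0.033,"tz": -0.033,"twist": 0,"grip": 0.085},{"tx": -0.007,"ty": -0.033,"tz": -0.033,"twist": 0,"grip": 0.085},{"tx": -0.007,"ty": -0.033,"tz": -0.033,"twist": 0,"grip": 0.085},{"tx": -0.007,"ty": -0.033,"tz": -0.033,"twist": 0,"grip": 0.085},{"tx": -0.007,"ty": -0.033,"tz": -0.033,"twist": 0,"grip": 0.085}]'

```text
time: 3.45
position: [0.6226, -0.2497, 0.3018]
tcp_rot: [2.439, 1.57, -0.703]
contact_force: [0.7, -0.3, 0.4]
gripper_width: 0.995
```

```bash
cat > survey.py <<'E'
from h import *
import sys,pickle
tag=sys.argv[1];names=sys.argv[2:]
p=bot.get_image('wrist');cv2.imwrite(f'pics/w_{tag}.png',p['frame'][:,:,::-1])
out={'p':p}
for q in names:
    ds=[d for d in bot.silhouettes(q,p) if d['confidence']>.3]
    tp=[(round(d['confidence'],2),d['pixel']) for d in bot.tip_of(q,p) if d['confidence']>.3]
    for d in ds[:2]:
        c=np.argwhere(d['mask'])[:,::-1]
        r=cv2.minAreaRect(plane(p,c,H[q])[:,:2].astype(np.float32)*1000);print(q,'%.2f'%d['confidence'],np.round(d['rect']).tolist(),np.round(r[0],1),np.round(r[1]),round(r[2],1),'tips',[(a,np.round(b).tolist()) for a,b in tp])
    out[q]=(ds[:1],tp[:1])
pickle.dump(out,open(f'{tag}.pkl','wb'))
E
python3 survey.py A cork wax_large wax_small cork_tray wedge; python3 -c "
from h import *;goto(.62,.2,.3,np.pi/2)"
```

```text
cork 0.55 [104.0, 212.0, 194.0, 271.0] [ 507.3 -103.1] [116.  74.] 81.1 tips [(0.9, [154.0, 236.0])]
wax_large 0.83 [275.0, 114.0, 342.0, 160.0] [ 641.9 -308.3] [77. 47.] 83.7 tips [(0.56, [305.0, 136.0])]
wax_small 0.95 [164.0, 129.0, 223.0, 164.0] [ 629.6 -164. ] [45. 72.] 2.1 tips [(0.93, [192.0, 143.0])]
cork_tray 0.91 [229.0, 203.0, 335.0, 270.0] [ 507.3 -279.5] [144.  97.] 87.8 tips [(0.72, [282.0, 237.0])]
t 4.0 pos [ 0.6206 -0.2523  0.3014] down [-0. -0. -1.] jaw -1.573 q7 -1.27 | twist -0.002 then t [ 0.0012 -0.4523  0.0006] w 0.993 F [-0.1  1.3 -0.1]
```

View pics/w_A.png

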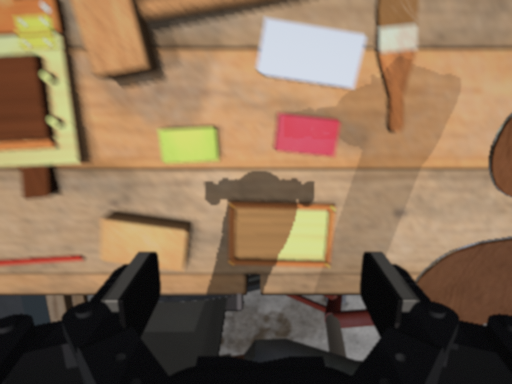

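Call:
servo_tool --deltas '[{"tx": 0,"ty": -0.042,"tz": 0,"twist": 0,"grip": 0.085},{"tx": 0,"ty": -0.042,"tz": 0,"twist": 0,"grip": 0.085},{"tx": 0,"ty": -0.042,"tz": 0,"twist": 0,"grip": 0.085},{"tx": 0,"ty": -0.042,"tz": 0,"twist": 0,"grip": 0.085},{"tx": 0,"ty": -0.042,"tz": 0,"twist": 0,"grip": 0.085},{"tx": 0,"ty": 0,"tz": 0,"twist": 0,"grip": 0.085}]'

```text
time: 4.6
position: [0.6214, -0.032, 0.3017]
tcp_rot: [-1.695, 1.565, 1.458]
contact_force: [-0.5, 0.2, 0.0]
gripper_width: 1.001
```

```bash
python3 survey.py B cork wax_large wax_small cork_tray wedge; python3 -c "
from h import *;goto(.62,.2,.3,np.pi/2)"
```

```text
cork 0.85 [266.0, 211.0, 355.0, 275.0] [505.9 -97.7] [113.  71.] 81.4 tips [(0.86, [311.0, 237.0])]
wax_large 0.74 [444.0, 120.0, 512.0, 159.0] [ 641.7 -301.1] [84. 45.] 83.7 tips [(0.95, [477.0, 135.0])]
wax_small 0.80 [335.0, 130.0, 400.0, 164.0] [ 629.7 -160.2] [44. 73.] 2.8 tips []
wax_small 0.50 [384.0, 205.0, 502.0, 273.0] [ 509.7 -272.5] [145.  96.] 88.7 tips []
cork_tray 0.83 [386.0, 204.0, 503.0, 271.0] [ 507.2 -275.7] [147.  97.] 88.7 tips [(0.62, [436.0, 238.0])]
wedge 0.67 [195.0, 166.0, 225.0, 199.0] [581.4  33.7] [42. 37.] 0.8 tips [(0.62, [209.0, 165.0])]
t 5.2 pos [ 0.6214 -0.0418  0.3012] down [-0. -0. -1.] jaw -1.572 q7 -1.61 | twist -0.001 then t [ 0.0012 -0.2418  0.0014] w 0.993 F [-0.5  0.1 -0.1]
```

Call:
servo_tool --deltas '[{"tx": 0,"ty": -0.042,"tz": 0,"twist": 0,"grip": 0.085},{"tx": 0,"ty": -0.042,"tz": 0,"twist": 0,"grip": 0.085},{"tx": 0,"ty": -0.042,"tz": 0,"twist": 0,"grip": 0.085},{"tx": 0,"ty": -0.042,"tz": 0,"twist": 0,"grip": 0.085},{"tx": 0,"ty": -0.042,"tz": 0,"twist": 0,"grip": 0.085},{"tx": 0,"ty": 0,"tz": 0,"twist": 0,"grip": 0.085}]'

```text
time: 5.75
position: [0.6196, 0.1783, 0.3011]
tcp_rot: [-1.371, 1.565, 1.782]
contact_force: [-0.4, 0.9, -0.1]
gripper_width: 0.996
```

```bash
python3 survey.py C wedge_tray wax_tray wedge; python3 -c "
from h import *;goto(.62,.2,.3,np.pi/2)"
```

```text
wedge_tray 0.76 [100.0, 107.0, 269.0, 167.0] [635.1 276.6] [208.  69.] 86.2 tips [(0.92, [184.0, 137.0])]
wax_tray 0.84 [95.0, 201.0, 243.0, 254.0] [512.8 302.9] [ 80. 198.] 2.0 tips [(0.88, [174.0, 228.0])]
wedge 0.60 [356.0, 166.0, 390.0, 198.0] [581.7  37.1] [42. 41.] 3.4 tips [(0.97, [373.0, 165.0])]
t 6.1 pos [0.6219 0.1669 0.3013] down [ 0.    -0.001 -1.   ] jaw -1.574 q7 -1.97 | twist -0.003 then t [ 0.0013 -0.0331  0.0019] w 0.996 F [-0.  -0.1 -0.3]
```

Call:
servo_tool --deltas '[{"tx": 0,"ty": -0.042,"tz": 0,"twist": 0,"grip": 0.085},{"tx": 0,"ty": -0.042,"tz": 0,"twist": 0,"grip": 0.085},{"tx": 0,"ty": -0.042,"tz": 0,"twist": 0,"grip": 0.085},{"tx": 0,"ty": 0,"tz": 0,"twist": 0,"grip": 0.085}]'

```text
time: 6.5
position: [0.6189, 0.3028, 0.3007]
tcp_rot: [-1.177, 1.565, 1.974]
contact_force: [-0.4, 0.2, -0.4]
gripper_width: 0.996
```

```bash
python3 survey.py D wedge_tray wax_tray wedge; python3 - <<'E'
from h import *;import pickle
L={k:pickle.load(open(k+'.pkl','rb')) for k in 'ABCD'}
for q in H:
    for a,b in ['AB','CD','BC','BD']:
        A,B=L[a],L[b]
        if q in A and q in B and A[q][1] and B[q][1]: print(q,a,b,'origin tri',np.round(tri([(A['p'],A[q][1][0][1]),(B['p'],B[q][1][0][1])]),4))
        if q in A and q in B and A[q][0] and B[q][0]:
            ce=lambda o:cv2.minAreaRect(np.argwhere(o[q][0][0]['mask'])[:,::-1].astype(np.float32))[0]
            print(q,a,b,'mask-centre tri',np.round(tri([(A['p'],ce(A)),(B['p'],ce(B))]),4))
goto(.62,.2,.3,np.pi/2)
E
```

```text
wedge_tray 0.83 [196.0, 107.0, 369.0, 171.0] [635.3 278. ] [209.  69.] 86.4 tips []
wax_tray 0.90 [188.0, 202.0, 337.0, 256.0] [512.5 303.8] [ 81. 197.] 2.0 tips [(0.58, [260.0, 228.0])]
wedge A B origin tri [ 6.013e-01  3.640e-02 -4.000e-04]
wedge B C origin tri [0.6013 0.0351 0.0086]
wedge B C mask-centre tri [0.5797 0.0351 0.0116]
wax_large A B origin tri [ 6.415e-01 -3.076e-01  2.000e-04]
wax_large A B mask-centre tri [ 6.397e-01 -3.116e-01  6.000e-04]
wax_small A B mask-centre tri [ 0.6291 -0.1627  0.0138]
cork A B origin tri [ 0.5015 -0.102   0.0041]
cork A B mask-centre tri [ 0.5041 -0.0995  0.0274]
wax_tray C D origin tri [ 0.5003  0.3038 -0.0192]
wax_tray C D mask-centre tri [0.5149 0.3032 0.0172]
cork_tray A B origin tri [ 0.4971 -0.2813 -0.0063]
cork_tray A B mask-centre tri [ 0.5082 -0.2797  0.0123]
wedge_tray C D mask-centre tri [0.6361 0.278  0.0148]
t 6.8 pos [0.6223 0.2927 0.3015] down [ 0.001 -0.001 -1.   ] jaw -1.574 q7 -2.16 | twist -0.003 then t [0.0016 0.0927 0.0023] w 0.997 F [-0.2  0.4  0. ]
```

View pics/w_C.png

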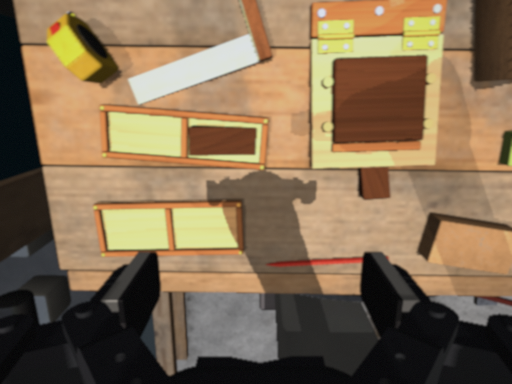

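Call:
servo_tool --deltas '[{"tx": 0.0215,"ty": 0.037,"tz": 0,"twist": 0,"grip": 0.085},{"tx": 0.0215,"ty": 0.037,"tz": 0,"twist": 0,"grip": 0.085},{"tx": 0.0215,"ty": 0.037,"tz": 0,"twist": 0,"grip": 0.085},{"tx": 0.0215,"ty": 0.037,"tz": 0,"twist": 0,"grip": 0.085},{"tx": 0.0215,"ty": 0.037,"tz": 0,"twist": 0,"grip": 0.085},{"tx": 0.0215,"ty": 0.037,"tz": 0,"twist": 0,"grip": 0.085},{"tx": 0.0215,"ty": 0.037,"tz": 0,"twist": 0,"grip": 0.085},{"tx": 0,"ty": 0,"tz": 0,"twist": 0,"grip": 0.085}]'

```text
time: 7.65
position: [0.619, 0.0256, 0.1475]
tcp_rot: [0.785, 1.562, -2.369]
contact_force: [-0.3, -0.4, -0.3]
gripper_width: 0.995
```

```bash
python3 survey.py E wedge; python3 -c "
from h import *;goto(.575,.036,.1,np.pi/2)"
```

```text
wedge 0.56 [226.0, 203.0, 269.0, 252.0] [580.8  34.5] [43. 36.] 5.5 tips [(0.72, [248.0, 194.0])]
t 7.8 pos [0.6217 0.0356 0.1513] down [ 0.001  0.001 -1.   ] jaw -1.572 q7 -1.77 | twist -0.002 then t [ 0.0512 -0.0004  0.0468] w 0.997 F [-0.6  1.   0.3]
```

View pics/w_E.png

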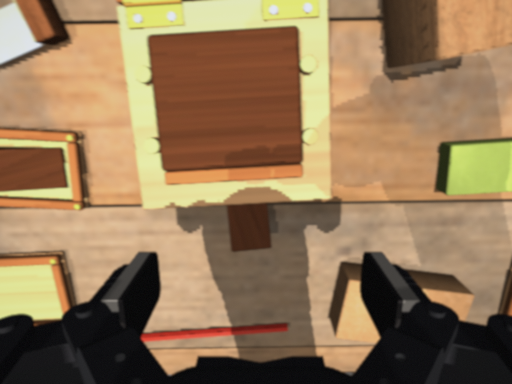

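```bash
python3 - <<'E'
from h import *;import pickle
o=pickle.load(open('E.pkl','rb'));p=o['p']
a=cv2.resize(p['frame'][185:265,210:290,::-1],(560,560),interpolation=cv2.INTER_CUBIC);cv2.imwrite('pics/E_c.png',a)
from scipy.optimize import least_squares
m=o['wedge'][0][0]['mask'];cs=cv2.boxPoints(cv2.minAreaRect(np.argwhere(m)[:,::-1].astype(np.float32)));print(np.round(cs,1).tolist())
for uv,z in [((228,204),.0155),((268,203),.0155),((231,251),.028),((272,248),.028)]: print(np.round(plane(p,uv,z),4))
E
```

```text
[[226.6999969482422, 204.3000030517578], [268.79998779296875, 201.10000610351562], [272.3999938964844, 248.10000610351562], [230.3000030517578, 251.39999389648438]]
[[0.5994 0.0521 0.0155]]
[[0.5998 0.0185 0.0155]]
[[0.5621 0.05   0.028 ]]
[[0.5644 0.0157 0.028 ]]
```

View pics/E_c.png

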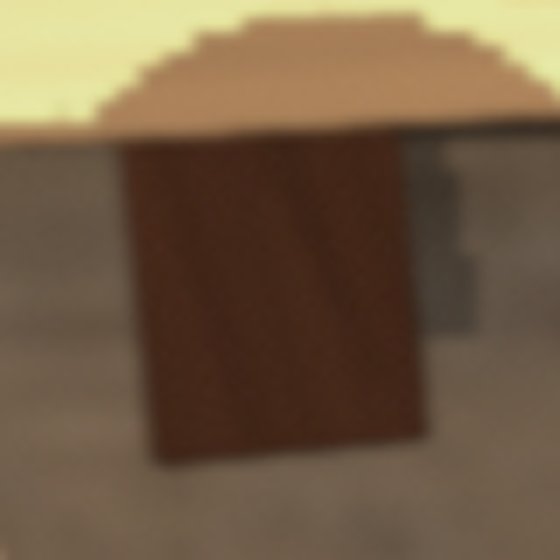

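Call:
servo_tool --deltas '[{"tx": 0,"ty": 0,"tz": 0,"twist": -0.07,"grip": 0.085},{"tx": 0.02,"ty": 0,"tz": 0.0226,"twist": 0,"grip": 0.085},{"tx": 0.02,"ty": -0.0014,"tz": 0.0226,"twist": 0,"grip": 0.085},{"tx": 0.03,"ty": 0,"tz": 0,"twist": 0,"grip": 0.085},{"tx": 0.03,"ty": 0,"tz": 0,"twist": 0,"grip": 0.085},{"tx": 0,"ty": 0,"tz": 0,"twist": 0,"grip": 0.085},{"tx": 0,"ty": 0,"tz": 0,"twist": 0,"grip": 0.085}]'

```text
time: 8.5
position: [0.577, 0.0355, 0.0517]
tcp_rot: [-2.659, 1.57, 0.554]
contact_force: [0.3, 0.4, 0.8]
gripper_width: 0.991
```

```bash
python3 - <<'E'
from h import *
goto(.5765,.0339,.007,-1.503)
p=bot.get_image('wrist');cv2.imwrite('pics/F.png',p['frame'][:,:,::-1])
E
```

```text
t 8.5 pos [0.577  0.0355 0.0517] down [ 0.001  0.001 -1.   ] jaw -1.499 q7 -1.74 | twist 0.004 then t [0.0447 0.0016 0.0007] w 0.991 F [0.3 0.4 0.8]
```

View pics/F.png

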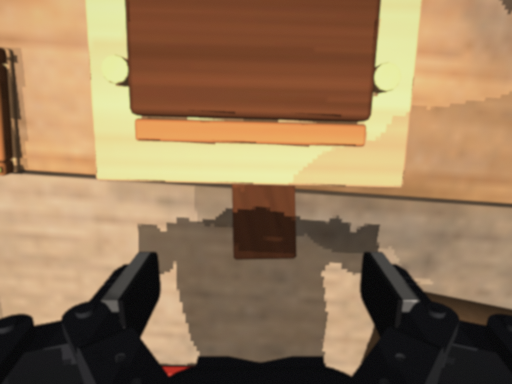

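Call:
servo_tool --deltas '[{"tx": 0.015,"ty": 0.0016,"tz": 0,"twist": 0,"grip": 0.085},{"tx": 0.015,"ty": 0,"tz": 0,"twist": 0,"grip": 0.085},{"tx": 0.0145,"ty": 0,"tz": 0,"twist": 0,"grip": 0.085},{"tx": 0,"ty": 0,"tz": 0,"twist": 0,"grip": 0.085},{"tx": 0,"ty": 0,"tz": 0,"twist": 0,"grip": 0.02},{"tx": 0,"ty": 0,"tz": 0,"twist": 0,"grip": 0.02},{"tx": 0,"ty": 0,"tz": 0,"twist": 0,"grip": 0.02},{"tx": 0,"ty": 0,"tz": 0,"twist": 0,"grip": 0.02},{"tx": 0,"ty": 0,"tz": 0,"twist": 0,"grip": 0.02},{"tx": 0,"ty": 0,"tz": 0,"twist": 0,"grip": 0.02},{"tx": 0,"ty": 0,"tz": 0,"twist": 0,"grip": 0.02},{"tx": 0,"ty": 0,"tz": 0,"twist": 0,"grip": 0.02}]'

```text
time: 9.75
position: [0.5769, 0.0331, 0.0072]
tcp_rot: [-2.779, 1.569, 0.433]
contact_force: [-1.5, 1.2, 4.7]
gripper_width: 0.377
```

Call:
servo_tool --deltas '[{"tx": 0,"ty": 0,"tz": 0.004,"twist": 0,"grip": 0.02},{"tx": 0,"ty": 0,"tz": 0.004,"twist": 0,"grip": 0.02},{"tx": 0,"ty": 0,"tz": 0.004,"twist": 0,"grip": 0.02},{"tx": 0,"ty": 0,"tz": 0.004,"twist": 0,"grip": 0.02},{"tx": 0,"ty": 0,"tz": 0.004,"twist": 0,"grip": 0.02}]'

```text
time: 10.25
position: [0.5591, 0.0311, 0.0073]
tcp_rot: [-3.137, 1.565, 0.074]
contact_force: [4.7, 0.2, 0.7]
gripper_width: 0.388
```

Call:
servo_tool --deltas '[{"tx": 0,"ty": 0,"tz": 0.004,"twist": 0,"grip": 0.02},{"tx": 0,"ty": 0,"tz": 0.004,"twist": 0,"grip": 0.02},{"tx": 0,"ty": 0,"tz": 0.004,"twist": 0,"grip": 0.02},{"tx": 0,"ty": 0,"tz": 0.004,"twist": 0,"grip": 0.02},{"tx": 0,"ty": 0,"tz": 0.004,"twist": 0,"grip": 0.02},{"tx": 0,"ty": 0,"tz": 0.004,"twist": 0,"grip": 0.02},{"tx": 0,"ty": 0,"tz": 0.004,"twist": 0,"grip": 0.02},{"tx": 0,"ty": 0,"tz": 0.004,"twist": 0,"grip": 0.02},{"tx": 0,"ty": 0,"tz": 0.004,"twist": 0,"grip": 0.02},{"tx": 0,"ty": 0,"tz": 0,"twist": 0,"grip": 0.02}]'

```text
time: 11.25
position: [0.5214, 0.0285, 0.0072]
tcp_rot: [3.034, 1.568, -0.038]
contact_force: [2.6, -0.4, 5.5]
gripper_width: 0.38
```

```bash
python3 - <<'E'
from h import *
goto(.637,.327,.15,-.065)
p=bot.get_image('wrist');cv2.imwrite('pics/G.png',p['frame'][:,:,::-1])
E
```

```text
t 11.2 pos [0.5214 0.0285 0.0072] down [ 0.003 -0.    -1.   ] jaw -1.501 q7 -1.76 | twist -1.436 then t [-0.1425  0.0963 -0.3054] w 0.380 F [ 2.6 -0.4  5.5]
```

View pics/G.png

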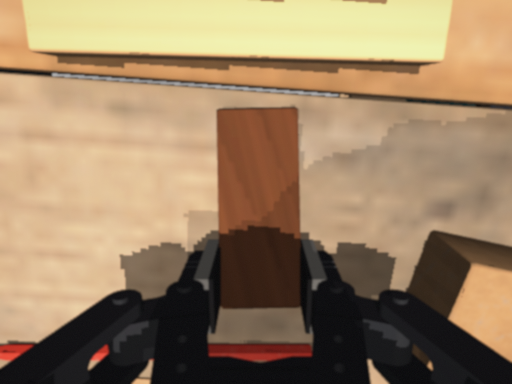

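```bash
python3 - <<'E'
from h import *
p=bot.get_image('wrist')
for uv,z in [((259,107),.003),((218,307),.028),((301,307),.028),((219,109),.003),((298,107),.003)]: print(np.round(plane(p,uv,z),4))
E
```

```text
[[0.5865 0.0339 0.003 ]]
[[0.5073 0.045  0.028 ]]
[[0.5097 0.0112 0.028 ]]
[[0.5845 0.0503 0.003 ]]
[[0.5876 0.0178 0.003 ]]
```

Call:
servo_tool --deltas '[{"tx": -0.02,"ty": 0,"tz": 0,"twist": 0,"grip": 0.02},{"tx": -0.04,"ty": 0,"tz": 0,"twist": 0,"grip": 0.02},{"tx": -0.045,"ty": 0,"tz": 0,"twist": 0,"grip": 0.02},{"tx": 0,"ty": 0,"tz": 0,"twist": -0.1436,"grip": 0.02},{"tx": 0,"ty": 0,"tz": 0,"twist": -0.1436,"grip": 0.02},{"tx": 0,"ty": 0,"tz": 0,"twist": -0.1436,"grip": 0.02},{"tx": 0,"ty": 0,"tz": 0,"twist": -0.1436,"grip": 0.02},{"tx": 0,"ty": 0,"tz": 0,"twist": -0.1436,"grip": 0.02},{"tx": 0,"ty": 0,"tz": 0,"twist": -0.1436,"grip": 0.02},{"tx": 0,"ty": 0,"tz": 0,"twist": -0.1436,"grip": 0.02},{"tx": 0,"ty": 0,"tz": 0,"twist": -0.1436,"grip": 0.02},{"tx": 0,"ty": 0,"tz": 0,"twist": -0.1436,"grip": 0.02},{"tx": 0,"ty": 0,"tz": 0,"twist": -0.1436,"grip": 0.02},{"tx": 0,"ty": 0,"tz": 0,"twist": 0,"grip": 0.02}]'

```text
time: 12.75
position: [0.518, 0.0281, 0.1099]
tcp_rot: [-1.338, 1.566, -2.974]
contact_force: [0.9, 0.2, -0.6]
gripper_width: 0.377
```

```bash
python3 - <<'E'
from h import *
goto(.6348,.3007,.10,-.065)
E
```

```text
t 12.8 pos [0.518  0.0281 0.1099] down [-0.005 -0.001 -1.   ] jaw -0.065 q7 -0.38 | twist -0.000 then t [ 0.0091  0.0989 -0.2797] w 0.377 F [ 0.9  0.2 -0.6]
```

Call:
servo_tool --deltas '[{"tx": 0,"ty": 0.0141,"tz": -0.04,"twist": 0,"grip": 0.02},{"tx": 0,"ty": 0.0141,"tz": -0.04,"twist": 0,"grip": 0.02},{"tx": 0,"ty": 0.0141,"tz": -0.04,"twist": 0,"grip": 0.02},{"tx": 0,"ty": 0.0141,"tz": -0.04,"twist": 0,"grip": 0.02},{"tx": 0,"ty": 0.0141,"tz": -0.04,"twist": 0,"grip": 0.02},{"tx": 0,"ty": 0.0141,"tz": -0.04,"twist": 0,"grip": 0.02},{"tx": 0,"ty": 0.0141,"tz": -0.04,"twist": 0,"grip": 0.02},{"tx": 0,"ty": 0,"tz": 0,"twist": 0,"grip": 0.02},{"tx": 0.03,"ty": 0,"tz": 0,"twist": 0,"grip": 0.02},{"tx": 0,"ty": 0,"tz": 0,"twist": 0,"grip": 0.02},{"tx": 0,"ty": 0,"tz": 0,"twist": 0,"grip": 0.02}]'

```text
time: 13.85
position: [0.6359, 0.3001, 0.08]
tcp_rot: [-0.83, 1.566, -2.467]
contact_force: [-0.0, -0.5, 0.4]
gripper_width: 0.383
```

```bash
python3 - <<'E'
from h import *
goto(.6348,.3007,.0145,-.065)
p=bot.get_image('wrist');cv2.imwrite('pics/I.png',p['frame'][:,:,::-1])
E
```

```text
t 13.8 pos [0.6359 0.3001 0.08  ] down [-0.003 -0.003 -1.   ] jaw -0.067 q7 -0.81 | twist -0.002 then t [ 0.0655 -0.0009 -0.0007] w 0.383 F [-0.  -0.5  0.4]
```

View pics/I.png

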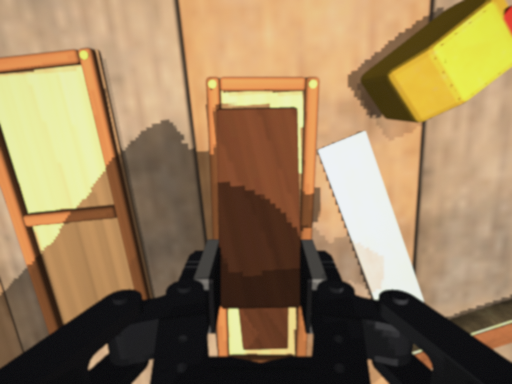

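```bash
python3 - <<'E'
from h import *
p=bot.get_image('wrist')
a=plane(p,[(208,78),(319,77),(218,352),(308,352)],.014)*1000;print(np.round(a,1))
e=(a[0]+a[1])/2; u=np.array([.0645,.998])
print('bay c from end',e[:2]-u*54)
E
```

```text
[[611.  383.   14. ]
 [675.  379.4  14. ]
 [597.6 192.   14. ]
 [663.8 187.7  14. ]]
bay c from end [639.52937227 327.29163733]
```

Call:
servo_tool --deltas '[{"tx": 0.03,"ty": 0.0005,"tz": -0.0005,"twist": 0,"grip": 0.02},{"tx": 0.02,"ty": 0,"tz": 0,"twist": 0,"grip": 0.02},{"tx": 0.01,"ty": 0,"tz": 0,"twist": 0,"grip": 0.02},{"tx": 0.005,"ty": 0,"tz": 0,"twist": 0,"grip": 0.02},{"tx": 0,"ty": 0,"tz": 0,"twist": 0,"grip": 0.02},{"tx": 0,"ty": 0,"tz": 0,"twist": 0,"grip": 0.02}]'

```text
time: 14.55
position: [0.6386, 0.3026, 0.0176]
tcp_rot: [2.098, 1.569, 0.462]
contact_force: [-0.1, 0.4, -0.3]
gripper_width: 0.379
```

Call:
servo_tool --deltas '[{"tx": 0,"ty": 0,"tz": 0,"twist": 0,"grip": 0.02},{"tx": 0,"ty": 0,"tz": 0,"twist": 0,"grip": 0.02}]'

```text
time: 14.75
position: [0.6383, 0.3024, 0.0172]
tcp_rot: [2.036, 1.569, 0.401]
contact_force: [0.8, 0.3, 0.5]
gripper_width: 0.383
```

Call:
servo_tool --deltas '[{"tx": 0.002,"ty": -0.001,"tz": 0.001,"twist": 0,"grip": 0.02},{"tx": 0.0015,"ty": 0,"tz": 0,"twist": 0,"grip": 0.02},{"tx": 0,"ty": 0,"tz": 0,"twist": 0,"grip": 0.02}]'

```text
time: 15.05
position: [0.6366, 0.301, 0.0133]
tcp_rot: [-0.037, 1.57, -1.673]
contact_force: [-0.8, -0.6, 3.2]
gripper_width: 0.388
```

Call:
servo_tool --deltas '[{"tx": 0,"ty": 0,"tz": 0,"twist": 0,"grip": 0.045},{"tx": 0,"ty": 0,"tz": 0,"twist": 0,"grip": 0.06},{"tx": 0,"ty": 0,"tz": 0,"twist": 0,"grip": 0.085},{"tx": 0,"ty": 0,"tz": 0,"twist": 0,"grip": 0.085},{"tx": 0,"ty": 0,"tz": 0,"twist": 0,"grip": 0.085},{"tx": -0.03,"ty": 0,"tz": 0,"twist": 0,"grip": 0.085},{"tx": -0.05,"ty": 0,"tz": 0,"twist": 0,"grip": 0.085},{"tx": -0.05,"ty": 0,"tz": 0,"twist": 0,"grip": 0.085},{"tx": 0,"ty": 0,"tz": 0,"twist": 0,"grip": 0.085}]'

```text
time: 15.95
position: [0.6411, 0.3045, 0.152]
tcp_rot: [2.142, 1.555, 0.506]
contact_force: [1.3, 0.9, 0.1]
gripper_width: 0.996
```

```bash
python3 - <<'E'
from h import *
goto(.5,-.09,.15,-.148)
p=bot.get_image('wrist');cv2.imwrite('pics/J.png',p['frame'][:,:,::-1])
E
```

```text
t 15.9 pos [0.6411 0.3045 0.152 ] down [ 0.014  0.008 -1.   ] jaw -0.065 q7 -0.78 | twist 0.083 then t [-0.003  -0.0814  0.411 ] w 0.996 F [1.3 0.9 0.1]
```

View pics/J.png

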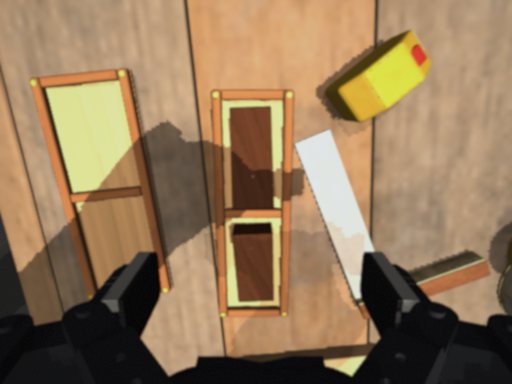

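Call:
servo_tool --deltas '[{"tx": 0,"ty": 0,"tz": 0,"twist": 0.083,"grip": 0.085},{"tx": 0,"ty": -0.008,"tz": 0.042,"twist": 0,"grip": 0.085},{"tx": 0,"ty": -0.008,"tz": 0.042,"twist": 0,"grip": 0.085},{"tx": 0,"ty": -0.008,"tz": 0.042,"twist": 0,"grip": 0.085},{"tx": 0,"ty": -0.008,"tz": 0.042,"twist": 0,"grip": 0.085},{"tx": 0,"ty": -0.008,"tz": 0.042,"twist": 0,"grip": 0.085},{"tx": 0,"ty": -0.008,"tz": 0.042,"twist": 0,"grip": 0.085},{"tx": 0,"ty": -0.008,"tz": 0.042,"twist": 0,"grip": 0.085},{"tx": 0,"ty": -0.008,"tz": 0.042,"twist": 0,"grip": 0.085},{"tx": 0,"ty": -0.008,"tz": 0.042,"twist": 0,"grip": 0.085},{"tx": 0,"ty": -0.008,"tz": 0.042,"twist": 0,"grip": 0.085},{"tx": 0,"ty": 0,"tz": 0,"twist": 0,"grip": 0.085},{"tx": 0,"ty": 0,"tz": 0,"twist": 0,"grip": 0.085}]'

```text
time: 17.3
position: [0.4946, -0.1034, 0.1419]
tcp_rot: [-1.597, 1.569, 2.965]
contact_force: [0.0, 0.7, -0.2]
gripper_width: 0.998
```

```bash
python3 survey.py K cork cork_tray; python3 -c "
from h import *;goto(.5,-.099,.014,-.148)"
```

```text
cork 0.73 [228.0, 108.0, 310.0, 249.0] [499.5 -97.8] [110.  60.] 81.5 tips [(0.94, [270.0, 175.0])]
cork_tray 0.95 [242.0, 285.0, 349.0, 370.0] [ 504.4 -249.7] [100.  92.] 88.3 tips [(0.83, [298.0, 353.0])]
t 17.6 pos [ 0.496  -0.1008  0.1426] down [-0.     0.001 -1.   ] jaw -0.145 q7 -0.14 | twist 0.003 then t [ 0.1286  0.0037 -0.0023] w 0.995 F [-0.5 -0.1 -0.1]
```

View pics/w_K.png

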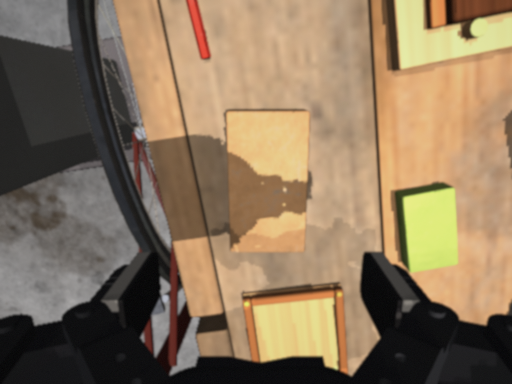

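Call:
servo_tool --deltas '[{"tx": 0.04,"ty": 0.0033,"tz": -0.0033,"twist": 0.003,"grip": 0.085},{"tx": 0.04,"ty": 0,"tz": 0,"twist": 0,"grip": 0.085},{"tx": 0.03,"ty": 0,"tz": 0,"twist": 0,"grip": 0.085},{"tx": 0.017,"ty": 0,"tz": 0,"twist": 0,"grip": 0.085},{"tx": 0,"ty": 0,"tz": 0,"twist": 0,"grip": 0.085},{"tx": 0,"ty": 0,"tz": 0,"twist": 0,"grip": 0.085},{"tx": 0,"ty": 0,"tz": 0,"twist": 0,"grip": 0.045},{"tx": 0,"ty": 0,"tz": 0,"twist": 0,"grip": 0.045},{"tx": 0,"ty": 0,"tz": 0,"twist": 0,"grip": 0.045},{"tx": 0,"ty": 0,"tz": 0,"twist": 0,"grip": 0.045},{"tx": 0,"ty": 0,"tz": 0,"twist": 0,"grip": 0.045}]'

```text
time: 18.65
position: [0.501, -0.0998, 0.0176]
tcp_rot: [1.506, 1.567, -0.215]
contact_force: [-0.7, -0.3, 5.9]
gripper_width: 0.68
```

```bash
python3 -c "
from h import *;goto(.5047,-.278,.09,-.028)"
```

```text
t 18.6 pos [ 0.501  -0.0998  0.0176] down [ 0.003 -0.001 -1.   ] jaw -0.151 q7 -0.26 | twist -0.123 then t [-0.0723  0.0089  0.1781] w 0.680 F [-0.7 -0.3  5.9]
```

Call:
servo_tool --deltas '[{"tx": -0.03,"ty": 0,"tz": 0,"twist": 0,"grip": 0.045},{"tx": -0.042,"ty": 0,"tz": 0,"twist": -0.123,"grip": 0.045},{"tx": 0,"ty": 0.0018,"tz": 0.036,"twist": 0,"grip": 0.045},{"tx": 0,"ty": 0.0018,"tz": 0.036,"twist": 0,"grip": 0.045},{"tx": 0,"ty": 0.0018,"tz": 0.036,"twist": 0,"grip": 0.045},{"tx": 0,"ty": 0.0018,"tz": 0.036,"twist": 0,"grip": 0.045},{"tx": 0,"ty": 0.0018,"tz": 0.036,"twist": 0,"grip": 0.045},{"tx": 0,"ty": 0,"tz": 0,"twist": 0,"grip": 0.045},{"tx": 0,"ty": 0,"tz": 0,"twist": 0,"grip": 0.045},{"tx": 0,"ty": 0,"tz": 0,"twist": 0,"grip": 0.045}]'

```text
time: 19.65
position: [0.5036, -0.2784, 0.0881]
tcp_rot: [2.637, 1.57, 1.04]
contact_force: [0.6, 1.0, -0.1]
gripper_width: 0.681
```

```bash
python3 -c "
from h import *;goto(.505,-.28,.025,-.028)
p=bot.get_image('wrist');cv2.imwrite('pics/L.png',p['frame'][:,:,::-1])"
```

```text
t 19.6 pos [ 0.5036 -0.2784  0.0881] down [ 0.     0.001 -1.   ] jaw -0.026 q7 0.24 | twist 0.002 then t [0.0631 0.0014 0.0016] w 0.681 F [ 0.6  1.  -0.1]
```

View pics/L.png

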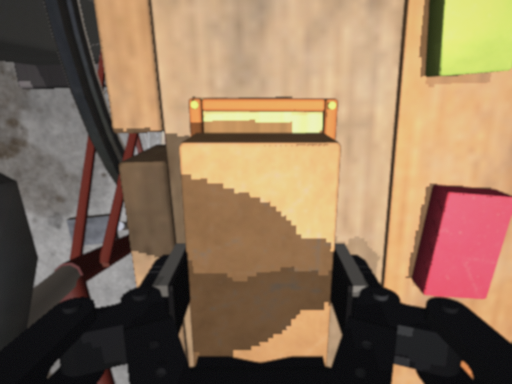

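Call:
servo_tool --deltas '[{"tx": 0.03,"ty": 0.0014,"tz": 0.0016,"twist": 0,"grip": 0.045},{"tx": 0.02,"ty": 0,"tz": 0,"twist": 0,"grip": 0.045},{"tx": 0.01,"ty": 0,"tz": 0,"twist": 0,"grip": 0.045},{"tx": 0.003,"ty": 0,"tz": 0,"twist": 0,"grip": 0.045},{"tx": 0,"ty": 0,"tz": 0,"twist": 0,"grip": 0.045},{"tx": 0,"ty": 0,"tz": 0,"twist": 0,"grip": 0.045},{"tx": 0,"ty": 0,"tz": 0,"twist": 0,"grip": 0.045}]'

```text
time: 20.4
position: [0.5055, -0.2818, 0.0259]
tcp_rot: [1.065, 1.569, -0.533]
contact_force: [0.4, -0.4, -0.7]
gripper_width: 0.69
```

Call:
servo_tool --deltas '[{"tx": 0.0015,"ty": 0,"tz": -0.0015,"twist": 0,"grip": 0.045},{"tx": 0,"ty": 0,"tz": 0,"twist": 0,"grip": 0.045},{"tx": 0,"ty": 0,"tz": 0,"twist": 0,"grip": 0.065},{"tx": 0,"ty": 0,"tz": 0,"twist": 0,"grip": 0.075},{"tx": 0,"ty": 0,"tz": 0,"twist": 0,"grip": 0.085},{"tx": 0,"ty": 0,"tz": 0,"twist": 0,"grip": 0.085},{"tx": 0,"ty": 0,"tz": 0,"twist": 0,"grip": 0.085},{"tx": -0.03,"ty": 0,"tz": 0,"twist": 0,"grip": 0.085},{"tx": -0.05,"ty": 0,"tz": 0,"twist": 0,"grip": 0.085},{"tx": -0.04,"ty": 0,"tz": 0,"twist": 0,"grip": 0.085},{"tx": 0,"ty": 0,"tz": 0,"twist": 0,"grip": 0.085}]'

```text
time: 21.5
position: [0.5091, -0.2818, 0.1497]
tcp_rot: [1.1, 1.558, -0.499]
contact_force: [0.7, 0.7, -0.9]
gripper_width: 0.995
```

```bash
python3 -c "
from h import *;goto(.641,-.3075,.14,-.11)"
```

```text
t 21.5 pos [ 0.5091 -0.2818  0.1497] down [ 0.011 -0.006 -1.   ] jaw -0.028 q7 0.27 | twist 0.082 then t [0.0113 0.1338 0.011 ] w 0.995 F [ 0.7  0.7 -0.9]
```

Call:
servo_tool --deltas '[{"tx": 0,"ty": 0,"tz": 0,"twist": 0.082,"grip": 0.085},{"tx": 0,"ty": 0.0338,"tz": 0.003,"twist": 0,"grip": 0.085},{"tx": 0,"ty": 0.0338,"tz": 0.003,"twist": 0,"grip": 0.085},{"tx": 0,"ty": 0.0338,"tz": 0.003,"twist": 0,"grip": 0.085},{"tx": 0,"ty": 0.0338,"tz": 0.003,"twist": 0,"grip": 0.085},{"tx": 0,"ty": 0,"tz": 0,"twist": 0,"grip": 0.085},{"tx": 0,"ty": 0,"tz": 0,"twist": 0,"grip": 0.085}]'

```text
time: 22.2
position: [0.6375, -0.3062, 0.1419]
tcp_rot: [-1.923, 1.569, 2.68]
contact_force: [-1.2, -0.3, -0.3]
gripper_width: 0.993
```

```bash
python3 survey.py M wax_large cork cork_tray wax_small; python3 -c "
from h import *;goto(.641,-.3075,.006,-.11)"
```

```text
wax_large 0.73 [237.0, 139.0, 295.0, 235.0] [ 640.2 -306.9] [78. 46.] 83.9 tips []
cork 0.93 [18.0, 98.0, 144.0, 250.0] [ 507.7 -281. ] [113.  75.] 88.4 tips [(0.63, [101.0, 169.0])]
cork_tray 0.94 [15.0, 74.0, 167.0, 255.0] [ 506.9 -279.2] [141.  95.] 88.2 tips []
wax_small 0.63 [198.0, 0.0, 266.0, 50.0] [ 628.7 -185. ] [42. 33.] 0.4 tips []
wax_small 0.51 [16.0, 76.0, 169.0, 255.0] [ 510.2 -278.2] [138.  93.] 88.5 tips []
t 22.6 pos [ 0.6375 -0.3069  0.1436] down [ 0. -0. -1.] jaw -0.110 q7 0.13 | twist -0.000 then t [0.1376 0.0035 0.0002] w 0.995 F [-0.6  0.2 -0.1]
```

View pics/w_M.png

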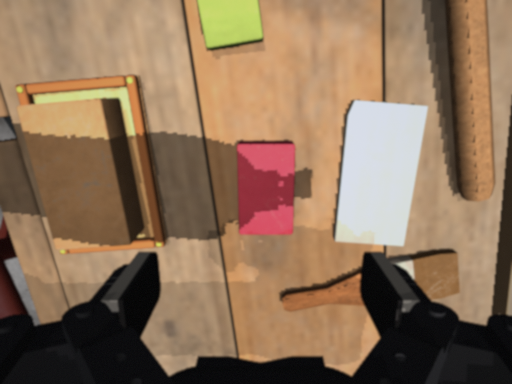

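Call:
servo_tool --deltas '[{"tx": 0.04,"ty": 0.003,"tz": 0,"twist": 0,"grip": 0.085},{"tx": 0.04,"ty": 0,"tz": 0,"twist": 0,"grip": 0.085},{"tx": 0.036,"ty": 0,"tz": 0,"twist": 0,"grip": 0.085},{"tx": 0.02,"ty": 0,"tz": 0,"twist": 0,"grip": 0.085},{"tx": 0,"ty": 0,"tz": 0,"twist": 0,"grip": 0.085},{"tx": 0,"ty": 0,"tz": 0,"twist": 0,"grip": 0.085},{"tx": 0,"ty": 0,"tz": 0,"twist": 0,"grip": 0.085}]'

```text
time: 23.35
position: [0.6424, -0.3077, 0.0096]
tcp_rot: [1.285, 1.567, -0.396]
contact_force: [1.3, -0.7, 0.0]
gripper_width: 0.995
```

Call:
servo_tool --deltas '[{"tx": 0.002,"ty": 0,"tz": 0,"twist": 0,"grip": 0.085},{"tx": 0,"ty": 0,"tz": 0,"twist": 0,"grip": 0.03},{"tx": 0,"ty": 0,"tz": 0,"twist": 0,"grip": 0.03},{"tx": 0,"ty": 0,"tz": 0,"twist": 0,"grip": 0.03},{"tx": 0,"ty": 0,"tz": 0,"twist": 0,"grip": 0.03},{"tx": 0,"ty": 0,"tz": 0,"twist": 0,"grip": 0.03},{"tx": 0,"ty": 0,"tz": 0,"twist": 0,"grip": 0.03},{"tx": 0,"ty": 0,"tz": 0,"twist": 0,"grip": 0.03}]'

```text
time: 24.15
position: [0.6415, -0.3073, 0.0061]
tcp_rot: [1.227, 1.569, -0.454]
contact_force: [-0.7, 0.4, 5.2]
gripper_width: 0.508
```

```bash
python3 -c "
from h import *;goto(.511,.256,.11,.035)"
```

```text
t 24.1 pos [ 0.6415 -0.3073  0.0061] down [ 0.001 -0.001 -1.   ] jaw -0.110 q7 0.09 | twist -0.145 then t [-0.1044 -0.1105 -0.5675] w 0.508 F [-0.7  0.4  5.2]
```

Call:
servo_tool --deltas '[{"tx": -0.03,"ty": 0,"tz": 0,"twist": 0,"grip": 0.03},{"tx": -0.04,"ty": 0,"tz": 0,"twist": 0,"grip": 0.03},{"tx": -0.034,"ty": 0,"tz": 0,"twist": -0.145,"grip": 0.03},{"tx": 0,"ty": -0.0078,"tz": -0.0405,"twist": 0,"grip": 0.03},{"tx": 0,"ty": -0.0078,"tz": -0.0405,"twist": 0,"grip": 0.03},{"tx": 0,"ty": -0.0078,"tz": -0.0405,"twist": 0,"grip": 0.03},{"tx": 0,"ty": -0.0078,"tz": -0.0405,"twist": 0,"grip": 0.03},{"tx": 0,"ty": -0.0078,"tz": -0.0405,"twist": 0,"grip": 0.03},{"tx": 0,"ty": -0.0078,"tz": -0.0405,"twist": 0,"grip": 0.03},{"tx": 0,"ty": -0.0078,"tz": -0.0405,"twist": 0,"grip": 0.03},{"tx": 0,"ty": -0.0078,"tz": -0.0405,"twist": 0,"grip": 0.03},{"tx": 0,"ty": -0.0078,"tz": -0.0405,"twist": 0,"grip": 0.03},{"tx": 0,"ty": -0.0078,"tz": -0.0405,"twist": 0,"grip": 0.03},{"tx": 0,"ty": -0.0078,"tz": -0.0405,"twist": 0,"grip": 0.03},{"tx": 0,"ty": -0.0078,"tz": -0.0405,"twist": 0,"grip": 0.03},{"tx": 0,"ty": -0.0078,"tz": -0.0405,"twist": 0,"grip": 0.03},{"tx": 0,"ty": -0.0078,"tz": -0.0405,"twist": 0,"grip": 0.03},{"tx": 0,"ty": 0,"tz": 0,"twist": 0,"grip": 0.03},{"tx": 0,"ty": 0,"tz": 0,"twist": 0,"grip": 0.03}]'

```text
time: 26.05
position: [0.5105, 0.2566, 0.1085]
tcp_rot: [-1.126, 1.569, -2.659]
contact_force: [0.1, -0.3, -0.9]
gripper_width: 0.51
```

```bash
python3 survey.py N wax_tray wax_large;python3 -c "
from h import *;goto(.5127,.256,.013,.035)"
```

```text
wax_tray 0.71 [205.0, 2.0, 327.0, 188.0] [509.2 323.3] [ 77. 121.] 2.0 tips [(0.87, [264.0, 134.0])]
wax_large 0.65 [201.0, 180.0, 317.0, 355.0] [511.2 200.1] [ 80. 143.] 2.3 tips [(0.75, [428.0, 172.0]), (0.66, [259.0, 255.0])]
t 26.3 pos [0.5123 0.2538 0.1089] down [-0.    -0.001 -1.   ] jaw 0.032 q7 -0.73 | twist -0.003 then t [ 0.0959  0.0005 -0.0023] w 0.507 F [-0.  -0.3 -0.6]
```

View pics/w_N.png

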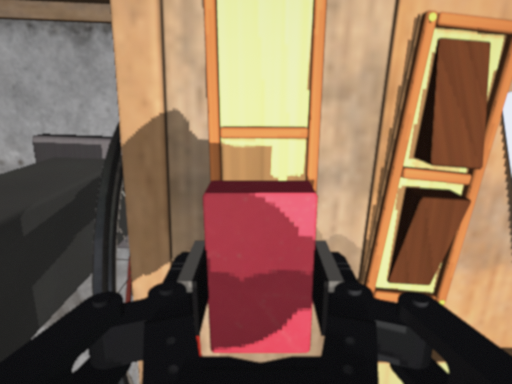

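Call:
servo_tool --deltas '[{"tx": 0.04,"ty": 0,"tz": -0.0023,"twist": 0,"grip": 0.03},{"tx": 0.03,"ty": 0,"tz": 0,"twist": 0,"grip": 0.03},{"tx": 0.015,"ty": 0,"tz": 0,"twist": 0,"grip": 0.03},{"tx": 0.007,"ty": 0,"tz": 0,"twist": 0,"grip": 0.03},{"tx": 0,"ty": 0,"tz": 0,"twist": 0,"grip": 0.03},{"tx": 0,"ty": 0,"tz": 0,"twist": 0,"grip": 0.03},{"tx": 0,"ty": 0,"tz": 0,"twist": 0,"grip": 0.03}]'

```text
time: 27.0
position: [0.5128, 0.2586, 0.0187]
tcp_rot: [1.952, 1.568, 0.416]
contact_force: [-0.0, -0.1, 0.2]
gripper_width: 0.511
```

Call:
servo_tool --deltas '[{"tx": 0.003,"ty": 0,"tz": 0.002,"twist": 0,"grip": 0.03},{"tx": 0.002,"ty": 0,"tz": 0,"twist": 0,"grip": 0.03},{"tx": 0,"ty": 0,"tz": 0,"twist": 0,"grip": 0.03},{"tx": 0,"ty": 0,"tz": 0,"twist": 0,"grip": 0.03}]'

```text
time: 27.4
position: [0.5118, 0.256, 0.0123]
tcp_rot: [0.303, 1.571, -1.233]
contact_force: [-0.7, 0.3, -0.6]
gripper_width: 0.509
```

Call:
servo_tool --deltas '[{"tx": 0,"ty": 0,"tz": 0,"twist": 0,"grip": 0.048},{"tx": 0,"ty": 0,"tz": 0,"twist": 0,"grip": 0.06},{"tx": 0,"ty": 0,"tz": 0,"twist": 0,"grip": 0.085},{"tx": 0,"ty": 0,"tz": 0,"twist": 0,"grip": 0.085},{"tx": 0,"ty": 0,"tz": 0,"twist": 0,"grip": 0.085},{"tx": -0.03,"ty": 0,"tz": 0,"twist": 0,"grip": 0.085},{"tx": -0.05,"ty": 0,"tz": 0,"twist": 0,"grip": 0.085},{"tx": -0.05,"ty": 0,"tz": 0,"twist": 0,"grip": 0.085},{"tx": 0,"ty": 0,"tz": 0,"twist": 0,"grip": 0.085}]'

```text
time: 28.3
position: [0.5161, 0.2593, 0.1496]
tcp_rot: [1.996, 1.557, 0.46]
contact_force: [0.7, -0.6, 0.2]
gripper_width: 0.996
```

```bash
python3 -c "
from h import *;goto(.6285,-.1625,.145,.045)"
```

```text
t 28.3 pos [0.5161 0.2593 0.1496] down [ 0.013  0.006 -1.   ] jaw 0.035 q7 -0.71 | twist -0.010 then t [0.0034 0.0932 0.4264] w 0.996 F [ 0.7 -0.6  0.2]
```

Call:
servo_tool --deltas '[{"tx": 0,"ty": 0.0097,"tz": 0.0423,"twist": -0.01,"grip": 0.085},{"tx": 0,"ty": 0.0097,"tz": 0.0423,"twist": 0,"grip": 0.085},{"tx": 0,"ty": 0.0097,"tz": 0.0423,"twist": 0,"grip": 0.085},{"tx": 0,"ty": 0.0097,"tz": 0.0423,"twist": 0,"grip": 0.085},{"tx": 0,"ty": 0.0097,"tz": 0.0423,"twist": 0,"grip": 0.085},{"tx": 0,"ty": 0.0097,"tz": 0.0423,"twist": 0,"grip": 0.085},{"tx": 0,"ty": 0.0097,"tz": 0.0423,"twist": 0,"grip": 0.085},{"tx": 0,"ty": 0.0097,"tz": 0.0423,"twist": 0,"grip": 0.085},{"tx": 0,"ty": 0.0097,"tz": 0.0423,"twist": 0,"grip": 0.085},{"tx": 0,"ty": 0.0097,"tz": 0.0423,"twist": 0,"grip": 0.085},{"tx": 0,"ty": 0,"tz": 0,"twist": 0,"grip": 0.085},{"tx": 0,"ty": 0,"tz": 0,"twist": 0,"grip": 0.085}]'

```text
time: 29.5
position: [0.6269, -0.1636, 0.1414]
tcp_rot: [-1.877, 1.57, 2.877]
contact_force: [-0.2, 1.0, 0.6]
gripper_width: 0.994
```

```bash
python3 survey.py O wax_small;python3 -c "
from h import *;goto(.6285,-.1625,.0065,.045)"
```

```text
wax_small 0.88 [238.0, 139.0, 291.0, 226.0] [ 627.7 -161.7] [42. 71.] 2.5 tips [(0.64, [261.0, 182.0])]
t 29.6 pos [ 0.6272 -0.16    0.1421] down [-0.     0.001 -1.   ] jaw 0.048 q7 0.06 | twist 0.003 then t [0.1356 0.0012 0.0027] w 0.995 F [-0.1  1.1  0.6]
```

Call:
servo_tool --deltas '[{"tx": 0.04,"ty": 0.0005,"tz": 0.002,"twist": 0,"grip": 0.085},{"tx": 0.04,"ty": 0,"tz": 0,"twist": 0,"grip": 0.085},{"tx": 0.036,"ty": 0,"tz": 0,"twist": 0,"grip": 0.085},{"tx": 0.018,"ty": 0,"tz": 0,"twist": 0,"grip": 0.085},{"tx": 0,"ty": 0,"tz": 0,"twist": 0,"grip": 0.085},{"tx": 0,"ty": 0,"tz": 0,"twist": 0,"grip": 0.085},{"tx": 0,"ty": 0,"tz": 0,"twist": 0,"grip": 0.085}]'

```text
time: 30.35
position: [0.6299, -0.1642, 0.0107]
tcp_rot: [1.317, 1.566, -0.208]
contact_force: [0.2, 0.2, -0.3]
gripper_width: 0.997
```

Call:
servo_tool --deltas '[{"tx": 0.003,"ty": -0.001,"tz": -0.001,"twist": 0,"grip": 0.085},{"tx": 0,"ty": 0,"tz": 0,"twist": 0,"grip": 0.03},{"tx": 0,"ty": 0,"tz": 0,"twist": 0,"grip": 0.03},{"tx": 0,"ty": 0,"tz": 0,"twist": 0,"grip": 0.03},{"tx": 0,"ty": 0,"tz": 0,"twist": 0,"grip": 0.03},{"tx": 0,"ty": 0,"tz": 0,"twist": 0,"grip": 0.03},{"tx": 0,"ty": 0,"tz": 0,"twist": 0,"grip": 0.03},{"tx": 0,"ty": 0,"tz": 0,"twist": 0,"grip": 0.03}]'

```text
time: 31.15
position: [0.6276, -0.1634, 0.0061]
tcp_rot: [1.252, 1.569, -0.274]
contact_force: [-1.1, -0.0, 4.9]
gripper_width: 0.472
```

```bash
python3 -c "
from h import *;goto(.509,.351,.11,.035)"
```

```text
t 31.1 pos [ 0.6276 -0.1634  0.0061] down [ 0.002 -0.    -1.   ] jaw 0.045 q7 0.00 | twist 0.010 then t [-0.1043 -0.1004 -0.5182] w 0.472 F [-1.1 -0.   4.9]
```

Call:
servo_tool --deltas '[{"tx": -0.03,"ty": 0,"tz": 0,"twist": 0,"grip": 0.03},{"tx": -0.04,"ty": 0,"tz": 0,"twist": 0,"grip": 0.03},{"tx": -0.034,"ty": 0,"tz": 0,"twist": 0.01,"grip": 0.03},{"tx": 0,"ty": -0.0077,"tz": -0.0398,"twist": 0,"grip": 0.03},{"tx": 0,"ty": -0.0077,"tz": -0.0398,"twist": 0,"grip": 0.03},{"tx": 0,"ty": -0.0077,"tz": -0.0398,"twist": 0,"grip": 0.03},{"tx": 0,"ty": -0.0077,"tz": -0.0398,"twist": 0,"grip": 0.03},{"tx": 0,"ty": -0.0077,"tz": -0.0398,"twist": 0,"grip": 0.03},{"tx": 0,"ty": -0.0077,"tz": -0.0398,"twist": 0,"grip": 0.03},{"tx": 0,"ty": -0.0077,"tz": -0.0398,"twist": 0,"grip": 0.03},{"tx": 0,"ty": -0.0077,"tz": -0.0398,"twist": 0,"grip": 0.03},{"tx": 0,"ty": -0.0077,"tz": -0.0398,"twist": 0,"grip": 0.03},{"tx": 0,"ty": -0.0077,"tz": -0.0398,"twist": 0,"grip": 0.03},{"tx": 0,"ty": -0.0077,"tz": -0.0398,"twist": 0,"grip": 0.03},{"tx": 0,"ty": -0.0077,"tz": -0.0398,"twist": 0,"grip": 0.03},{"tx": 0,"ty": -0.0077,"tz": -0.0398,"twist": 0,"grip": 0.03},{"tx": 0,"ty": 0,"tz": 0,"twist": 0,"grip": 0.03},{"tx": 0,"ty": 0,"tz": 0,"twist": 0,"grip": 0.03},{"tx": 0,"ty": 0,"tz": 0,"twist": 0,"grip": 0.03}]'

```text
time: 33.05
position: [0.509, 0.3484, 0.1084]
tcp_rot: [-0.371, 1.568, -1.908]
contact_force: [0.8, 0.9, -0.9]
gripper_width: 0.471
```

```bash
python3 -c "
from h import *;goto(.509,.350,.0125,.035)
p=bot.get_image('wrist');cv2.imwrite('pics/Q.png',p['frame'][:,:,::-1])"
```

```text
t 33.0 pos [0.509  0.3484 0.1084] down [-0.001 -0.002 -1.   ] jaw 0.034 q7 -0.87 | twist -0.001 then t [ 0.0959  0.0002 -0.0019] w 0.471 F [ 0.8  0.9 -0.9]
```

View pics/Q.png

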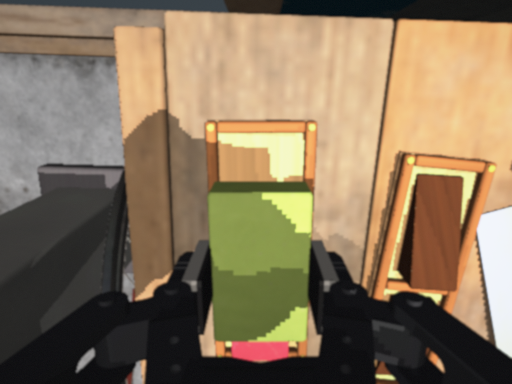

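Call:
servo_tool --deltas '[{"tx": 0.04,"ty": 0,"tz": -0.001,"twist": 0,"grip": 0.03},{"tx": 0.03,"ty": 0,"tz": 0,"twist": 0,"grip": 0.03},{"tx": 0.015,"ty": 0,"tz": 0,"twist": 0,"grip": 0.03},{"tx": 0.009,"ty": 0,"tz": 0,"twist": 0,"grip": 0.03},{"tx": 0,"ty": 0,"tz": 0,"twist": 0,"grip": 0.03},{"tx": 0,"ty": 0,"tz": 0,"twist": 0,"grip": 0.03},{"tx": 0,"ty": 0,"tz": 0,"twist": 0,"grip": 0.03},{"tx": 0,"ty": 0,"tz": 0,"twist": 0,"grip": 0.03}]'

```text
time: 33.9
position: [0.5094, 0.3518, 0.0165]
tcp_rot: [2.062, 1.569, 0.526]
contact_force: [0.1, -0.4, 0.1]
gripper_width: 0.472
```

Call:
servo_tool --deltas '[{"tx": 0.0025,"ty": 0,"tz": 0.0015,"twist": 0,"grip": 0.03},{"tx": 0.001,"ty": 0,"tz": 0,"twist": 0,"grip": 0.03},{"tx": 0,"ty": 0,"tz": 0,"twist": 0,"grip": 0.03},{"tx": 0,"ty": 0,"tz": 0,"twist": 0,"grip": 0.03}]'

```text
time: 34.3
position: [0.5089, 0.3494, 0.012]
tcp_rot: [0.248, 1.57, -1.288]
contact_force: [-0.9, -1.5, 3.5]
gripper_width: 0.471
```

Release, then rise to a viewpoint over the left trays.

Call:
servo_tool --deltas '[{"tx": 0,"ty": 0,"tz": 0,"twist": 0,"grip": 0.048},{"tx": 0,"ty": 0,"tz": 0,"twist": 0,"grip": 0.06},{"tx": 0,"ty": 0,"tz": 0,"twist": 0,"grip": 0.085},{"tx": 0,"ty": 0,"tz": 0,"twist": 0,"grip": 0.085},{"tx": 0,"ty": 0,"tz": 0,"twist": 0,"grip": 0.085},{"tx": -0.03,"ty": 0,"tz": 0,"twist": 0,"grip": 0.085},{"tx": -0.05,"ty": 0,"tz": 0,"twist": 0,"grip": 0.085},{"tx": -0.05,"ty": 0,"tz": 0,"twist": 0,"grip": 0.085},{"tx": -0.05,"ty": 0,"tz": 0.04,"twist": 0,"grip": 0.085},{"tx": -0.04,"ty": 0.03,"tz": 0.04,"twist": 0,"grip": 0.085},{"tx": 0,"ty": 0.03,"tz": 0,"twist": 0,"grip": 0.085},{"tx": 0,"ty": 0,"tz": 0,"twist": 0,"grip": 0.085},{"tx": 0,"ty": 0,"tz": 0,"twist": 0,"grip": 0.085},{"tx": 0,"ty": 0,"tz": 0,"twist": 0,"grip": 0.085}]'

```text
time: 35.7
position: [0.5627, 0.29, 0.2113]
tcp_rot: [-1.474, 1.569, -3.007]
contact_force: [-0.3, -0.2, 0.1]
gripper_width: 0.997
```

```bash
cat > chk.py <<'E'
from h import *
import sys
tag,cam=sys.argv[1:3];p=bot.get_image(cam);f=p['frame'][:,:,::-1].copy()
def box(c,ax,L,W,z):
    u=np.array([np.cos(ax),np.sin(ax)]);v=np.array([-u[1],u[0]])
    return [np.r_[np.array(c)+a*L/2*u+b*W/2*v,z] for a,b in[(1,1),(1,-1),(-1,-1),(-1,1)]]
# expected outlines: tray tops (white), top faces at bay centres (cyan)
r=np.radians
B=[((.511,.3037),r(92),.198,.077,.014,0),((.5055,-.2783),r(88.3),.142,.092,.014,0),((.6345,.2777),r(86.3),.208,.066,.014,0),
((.5127,.2562),r(92),.075,.045,.028,1),((.5093,.3512),r(92),.070,.042,.026,1),((.5055,-.2783),r(88.3),.110,.060,.041,1)]
for c,a,L,W,z,k in B: cv2.polylines(f,[np.round(proj(p,np.array(box(c,a,L,W,z)))*8).astype(int)],True,[(255,255,255),(255,255,0)][k],1,cv2.LINE_AA,3)
cv2.imwrite(f'pics/{tag}.png',cv2.resize(f,(800,600),interpolation=cv2.INTER_CUBIC))
for q in sys.argv[3:]:
    for d in bot.silhouettes(q,p)[:2]:
        if d['confidence']<.3: continue
        h=H[q]+(0 if 'tray' in q else .006)
        R=cv2.minAreaRect(plane(p,np.argwhere(d['mask'])[:,::-1],h)[:,:2].astype(np.float32)*1000);print(q,'%.2f'%d['confidence'],np.round(R[0],1),np.round(R[1]),round(R[2],1))
goto(.505,-.2,.3,.0)
E
python3 chk.py R wrist wedge wax_large wax_small wedge_tray wax_tray
```

```text
wedge 0.90 [633.1 327.5] [39. 81.] 1.3
wax_large 0.89 [511.6 256.9] [46. 78.] 0.9
wax_small 0.82 [508.8 350. ] [45. 71.] 2.2
wedge_tray 0.72 [632.3 278.2] [207.  69.] 85.9
wax_tray 0.65 [510.1 303.4] [ 77. 198.] 1.7
t 36.0 pos [0.5637 0.2895 0.2119] down [-0. -0. -1.] jaw 0.036 q7 -0.69 | twist 0.036 then t [-0.0879 -0.0588  0.4896] w 0.995 F [-0.3  0.3  0. ]
```

View pics/R.png

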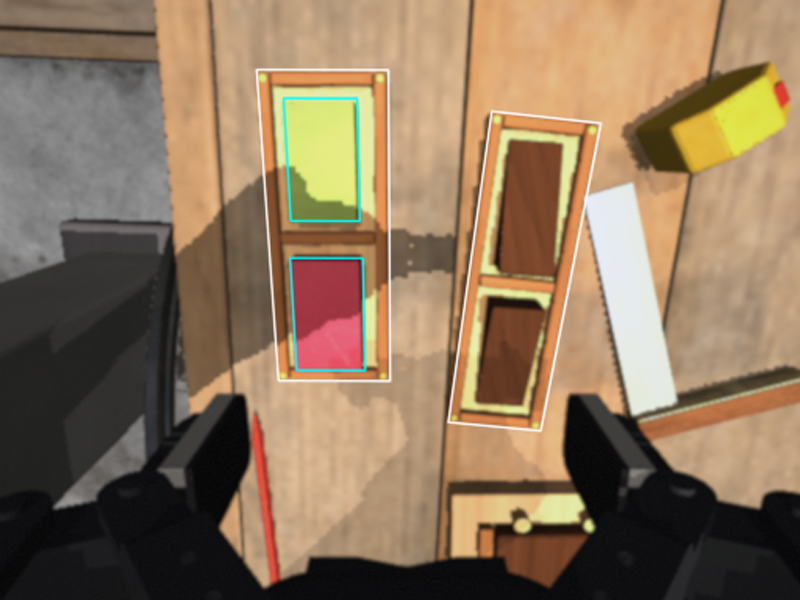

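Call:
servo_tool --deltas '[{"tx": -0.0088,"ty": 0,"tz": 0.035,"twist": 0,"grip": 0.085},{"tx": -0.0088,"ty": 0,"tz": 0.035,"twist": 0,"grip": 0.085},{"tx": -0.0088,"ty": 0,"tz": 0.035,"twist": 0,"grip": 0.085},{"tx": -0.0088,"ty": 0,"tz": 0.035,"twist": 0,"grip": 0.085},{"tx": -0.0088,"ty": 0,"tz": 0.035,"twist": 0,"grip": 0.085},{"tx": -0.0088,"ty": 0,"tz": 0.035,"twist": 0,"grip": 0.085},{"tx": -0.0088,"ty": 0,"tz": 0.035,"twist": 0,"grip": 0.085},{"tx": 0,"ty": 0,"tz": 0,"twist": 0,"grip": 0.085},{"tx": 0,"ty": 0,"tz": 0,"twist": 0,"grip": 0.085},{"tx": 0,"ty": 0,"tz": 0,"twist": 0,"grip": 0.085}]'

```text
time: 37.0
position: [0.5725, 0.046, 0.2735]
tcp_rot: [-2.729, 1.57, 2.021]
contact_force: [-0.3, 0.8, 0.7]
gripper_width: 0.995
```

```bash
cat > leaf.py <<'E'
from h import *
import sys,pickle
p=bot.get_image('wrist');f=p['frame'];hs=cv2.cvtColor(f,cv2.COLOR_RGB2HSV)
m=cv2.inRange(hs,(22,35,110),(36,255,255))
c=proj(p,np.array([[.60,-.06,.02],[.60,.13,.02],[.76,.13,.02],[.76,-.06,.02]]));roi=np.zeros_like(m);cv2.fillConvexPoly(roi,np.round(c).astype(int),255);m&=roi*0+cv2.dilate(roi,np.ones((25,25)))
n,l,s,_=cv2.connectedComponentsWithStats(m);k=1+s[1:,4].argmax();pts=np.argwhere(l==k)[:,::-1]
R=cv2.minAreaRect(plane(p,pts,.018)[:,:2].astype(np.float32)*1000);print('leaf rect at z=18',np.round(R[0],1),np.round(R[1],1),round(R[2],1),'px',s[k])
w=plane(p,pts,.018)*1000
# front edge: min world x per y column
for y in (0,35,70):
    q=w[abs(w[:,1]-y)<4]; print('y',y,'front x',np.round(np.percentile(q[:,0],[0,2]),1))
E
python3 leaf.py; python3 -c "
from h import *;goto(.505,-.25,.28,-.03)"
```

```text
leaf rect at z=18 [687.9  48. ] [167.6 150.4] 2.5 px [ 287   92  152  128 8447]
y 0 front x [607.  608.1]
y 35 front x [604.8 605.2]
y 70 front x [603.8 604.2]
t 37.0 pos [0.5725 0.0463 0.2734] down [-0.001  0.001 -1.   ] jaw 0.038 q7 -0.22 | twist 0.068 then t [-0.0068 -0.0586  0.2981] w 0.995 F [ 0.9 -0.4  0.1]
```

Call:
servo_tool --deltas '[{"tx": 0,"ty": -0.008,"tz": 0.042,"twist": 0,"grip": 0.085},{"tx": 0,"ty": -0.008,"tz": 0.042,"twist": 0,"grip": 0.085},{"tx": 0,"ty": -0.008,"tz": 0.042,"twist": 0,"grip": 0.085},{"tx": 0,"ty": -0.008,"tz": 0.042,"twist": 0,"grip": 0.085},{"tx": 0,"ty": -0.008,"tz": 0.042,"twist": 0,"grip": 0.085},{"tx": 0,"ty": -0.008,"tz": 0.042,"twist": 0,"grip": 0.085},{"tx": 0,"ty": -0.008,"tz": 0.042,"twist": 0,"grip": 0.085},{"tx": 0,"ty": 0,"tz": 0,"twist": 0,"grip": 0.085},{"tx": 0,"ty": 0,"tz": 0,"twist": 0,"grip": 0.085},{"tx": 0,"ty": 0,"tz": 0,"twist": 0,"grip": 0.085}]'

```text
time: 38.05
position: [0.5281, -0.2488, 0.2735]
tcp_rot: [3.04, 1.569, 1.508]
contact_force: [0.4, 0.9, -0.3]
gripper_width: 0.995
```

```bash
python3 leaf.py; python3 chk.py S wrist cork cork_tray; python3 - <<'E'
from h import *
# board flatness: leaf colour mask in the top view, before vs after
a=cv2.imread('pics/top0.png');b=bot.get_image('top');
b=b['frame'][:,:,::-1]
for n,f in(('before',a),('after',b)):
    m=cv2.inRange(cv2.cvtColor(f,cv2.COLOR_BGR2HSV),(22,35,110),(36,255,255));m[:, :200]=0;m[:,285:]=0;m[:130]=0;m[202:]=0
    pts=np.argwhere(m)[:,::-1];print(n,np.percentile(pts[:,1],[99.5]),[ (r,np.flatnonzero(m[r])[[0,-1]].tolist()) for r in (188,191,194)if m[r].any()])
E
```

```text
cork 0.88 [ 504.  -277.1] [115.  60.] 88.5
cork_tray 0.86 [ 503.8 -279. ] [143.  91.] 88.4
t 38.2 pos [ 0.5278 -0.2497  0.2738] down [ 0.  0. -1.] jaw 0.038 q7 0.34 | twist 0.038 then t [-0.0262 -0.0228 -0.0497] w 0.995 F [ 0.2 -0.3  0.4]
before [194.] [(188, [214, 267]), (191, [214, 267]), (194, [214, 237])]
after [195.] [(188, [214, 266]), (191, [214, 267]), (194, [214, 264])]Traceback (most recent call last):
  File "leaf.py", line 6, in <module>
    n,l,s,_=cv2.connectedComponentsWithStats(m);k=1+s[1:,4].argmax();pts=np.argwhere(l==k)[:,::-1]
                                                    ~~~~~~~~~~~~~~^^
ValueError: attempt to get argmax of an empty sequence
```

Call:
servo_tool --deltas '[{"tx": 0,"ty": 0.005,"tz": -0.045,"twist": 0,"grip": 0.085},{"tx": 0,"ty": 0.005,"tz": -0.045,"twist": 0,"grip": 0.085},{"tx": 0,"ty": 0.005,"tz": -0.045,"twist": 0,"grip": 0.085},{"tx": 0,"ty": 0.005,"tz": -0.045,"twist": 0,"grip": 0.085},{"tx": 0,"ty": 0,"tz": 0,"twist": 0,"grip": 0.085},{"tx": 0,"ty": 0,"tz": 0,"twist": 0,"grip": 0.085},{"tx": 0,"ty": 0,"tz": 0,"twist": 0,"grip": 0.085}]'

```text
time: 39.0
position: [0.5408, -0.0721, 0.2736]
tcp_rot: [-0.173, 1.57, -1.71]
contact_force: [-0.4, 0.1, 0.5]
gripper_width: 0.994
```

```bash
cat > board.py <<'E'
from h import *
from scipy.optimize import least_squares
def comp(p):
    m=cv2.inRange(cv2.cvtColor(p['frame'],cv2.COLOR_RGB2HSV),(22,35,110),(36,255,255))
    roi=np.zeros_like(m);cv2.fillConvexPoly(roi,np.round(proj(p,np.array([[.59,-.05,.02],[.59,.14,.02],[.74,.14,.02],[.74,-.05,.02]]))).astype(int),1)
    n,l,s,_=cv2.connectedComponentsWithStats(m*roi);k=1+s[1:,4].argmax();return np.argwhere(l==k)[:,::-1].astype(np.float32)
V=[]
for n in('wrist','scene','top'):
    p=bot.get_image(n);c=comp(p)
    # front corners: extreme mask pixels towards the projected corners' outward directions
    g=proj(p,np.array([[.607,-.03,.018],[.601,.12,.018]]));mid=proj(p,np.array([[.68,.047,.018]]))[0]
    out=[]
    for i in(0,1):
        e=(g[i]-mid)/np.linalg.norm(g[i]-mid);d=c@e;out.append(c[d>d.max()-.8].mean(0))
    V.append((p,out));print(n,len(c),np.round(out,1).tolist())
for i,s in enumerate(('right','left')):
    for a,b in((0,1),(0,2),(1,2)): print(s,a,b,np.round(tri([(V[a][0],V[a][1][i]),(V[b][0],V[b][1][i])])*1000,1))
E
python3 board.py
```

```text
wrist 4739 [[322.29998779296875, 121.69999694824219], [326.29998779296875, 0.30000001192092896]]
scene 1066 [[260.0, 208.0], [212.5, 240.0]]
top 1193 [[266.20001220703125, 192.1999969482422], [214.8000030517578, 194.1999969482422]]
right 0 1 [609.7 -28.9  18.6]
right 0 2 [606.  -28.6  34. ]
right 1 2 [608.3 -28.2  20.2]
left 0 1 [611.5 103.2  -5.4]
left 0 2 [ 623.9  128.  -126.2]
left 1 2 [603.1 115.6  16.8]
```

```bash
python3 -c "
from cell import bot
print(bot.finish_job())"
```

```text
the job is handed in; nothing more can be done
None
```

I pulled the wedge out level, about 4 cm/s, and the board came down. I then put the wedge, the cork and both wax blocks in their bays, let go of each, and handed the job in at about 39 s. I got no verdict back.

**Kit in the bays:** In the last wrist camera check, both wax blocks and the cork measured within about 3 mm of their bay centres, against a tolerance of 12 mm. The wedge's outline measured about 3–5 mm off its bay centre across the tray. That measurement includes its visible side face, so its true offset is less certain. I did not measure the heights or tilt of the placed parts separately. The pieces show lying inside the rims in the picture of the two left trays, and the cork's fitted outline matches its bay.

**Board:** I triangulated the leaf's front corners at about 17–20 mm high, against 18 mm when flat and about 33 mm at the start. That agrees with flat, but only to about 1–2 mm, so it is not a tight proof of the 0.015 rad limit.

**Checks that disagreed or failed:**
- The wrist-and-top pair put the right front corner at 34 mm. I set this aside because the two views lie close together and their sight lines nearly coincide.
- The wrist values for the left corner were unusable, as that corner was cut off by the picture's edge.
- One leaf-detection run failed because the board was out of view.
- My first move call was rejected for missing keys, and nothing moved.

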